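# Zero the basing mill, set it three clicks coarse and fit its crank

## Robot

A 6-joint arm with a two-finger parallel gripper is mounted at the origin on the work surface. World frame = base frame: x ahead of the robot, y to its left, z up, the work surface at z = 0. Lengths are in m, angles in rad, forces in N, time in s.
With the tool pointing down it reaches from about 0.3 to 0.875 m from the base axis. Payload 6.4 kg.
Tool frame: the origin (TCP) lies midway between the tips of the shut fingers; the grasp point (between the pads) lies 19 mm behind it; z points along the fingers, y is the line along which they close (so a half turn about z gives the same grasp; the last joint's range is limited). The gripper opens to 88 mm and grips with 3 to 60 N. Pads are 18 mm wide; open, the fingers measure 123 mm over their backs; the gripper's body (75 mm by 187 mm) begins 45 mm behind the grasp point.
Start: joints at [-1.546, 0.181, 1.607, -0, 1.354, -0.206], TCP at [0.132, -0.56, 0.239] pointing down, gripper open.
Joint ranges: [-2.99, 2.99], [-0.89, 2.07], [0.3, 2.58], [-1.14, 4.28], [0, 2.63], [-3.12, 3.12]. Speed limits (rad/s): [2.57, 2.57, 3.01, 3.14, 3.14, 3.14].

## Interface

Orientations are given as a rotation vector (axis times angle).
In Python, from rig import monitor, get_image, ctrl gives the robot as it stands.
- The arm moves only by the shell command python3 -m handwheel 'ROWS'. ROWS is a JSON object of lists of equal length, an entry for each row: "linear": the shift along the tool's x, y, z normalised to -1 to 1, where 1 is 0.03 m, a list of three; "delta_rot": the turn, a rotation vector about the tool's x, y, z normalised to -1 to 1, where 1 is 180 degrees, a list of three; "claw": the closure, from 0 (fully open) to 1 (shut). In form: {"linear": [[tx, ty, tz], ...], "delta_rot": [[ax, ay, az], ...], "claw": [claw, ...]}. A call has 1 to 5 rows; each row shifts and turns the commanded pose from where the row before left it, along the tool's axes as they then stand; what a row does not reach is not made up. A row lasts 1/12 s, in which the tool goes at most 41.7 mm and 7.16 degrees, less where a joint would pass 70% of its speed; a pose out of reach is approached as far as the arm can. A call with a number of a shift or a turn outside -1 to 1 is refused whole. A call with a gripper value outside its range is refused whole. The fingers move at their own pace and stop on an object; the grip force is fixed at half the most. Time passes only in rows, so rows that do not move let the fingers close. It gives the time, the measured TCP pose, the force, the opening and the grip force at its end, in the units of the state.
- monitor.read_state(): the state, without advancing time (a new reading comes with each control period).
- get_image(name): name is "scene" or "top" or "wrist"; returns a dict with "img" (400x640x3 uint8, red, green, blue), "fx", "fy", "cx", "cy" (pixels), "k1" (the pictures are not rectified: a ray, as slopes to the right and down, at radius r is drawn at 1 + k1 r^2 times it, then the intrinsics apply), "position" and "attitude" of the camera in the world. Camera axes: x right, y down, z forward; pixel columns grow to the right and rows downward; lengths in m; the calibration is good to about 2 mm. A picture is of the moment at which its call begins. There is no depth.
- ctrl.finish_job(): hands the job in; it is judged then, once.
The state is a dict: "clock": time; "joint_positions": joint angles; "joint_velocities": joint speeds; "tau": joint torques, N m; "eef_pos": TCP position; "orientation": TCP orientation; "force": force on the tool from outside, world axes, zero at the start; "ft_torque": the same for the moment, N m; "finger_gap": finger opening in m; "finger_force": force on a finger pad.
Only numpy, scipy, OpenCV 4.12 (cv2) and the standard library are available. Lean on these libraries where they do the work, as an engineer would, in place of code of your own. Each camera call takes 0.05 s, during which the arm holds its last target. There are 200 camera calls.

## Task

Set the little hand mill held in the hobby clamp: turn its knurled adjusting ring clockwise until you feel the burrs touch, finger-tight and never forced, then back the ring off three clicks. Then set the loose crank onto the mill's square drive shaft until it sits fully home, let go, and leave everything else on the desk as it stands.

Things in the scene. Friction and masses are not known exactly. Their poses are not given: they have to be found in the camera images.
- ring (a joint): adjusting ring of the mill, rad, seen from above: grows clockwise (burrs closer), falls counter-clockwise. 16 clicks a turn, one click = 0.393 rad; at rest it sits in a click; passing clicks swings the torque within 0.35 N m. The burrs touch 1.1 to 2.5 rad clockwise of the start, unknown beforehand: from there it stiffens by about 6 N m per rad. Finger-tight: 0.4 to 0.65 N m; over 0.8 is forcing it
- ring_grip (a point): centre of the adjusting ring, on its vertical axis, half-way up. Knurled dark steel ring 58 mm across, 22 mm high, a dot per click and one long mark on top; the mill below it is 46 mm across; in its middle a brass boss 26 mm across stands 3 mm proud with the square shaft on it. Let go at touching, it springs back under half a click into its click: that is none; the next one back is the first
- mill_seat (a point): centre of the boss's flat top, 175 mm above the desk, foot of the square drive shaft: 10 mm square, 16 mm high plus a lead-in 7 mm square, 3 mm high. x, y: across the shaft's flats; z up. The shaft does not turn. The crank's hub comes to rest on this boss. The mill is held fast in a steel hobby clamp with a round foot 124 mm across; the clamp reaches 97 mm from the axis, under 100 mm height
- burr_moving_face (a point): upper face of the ring-driven burr, hidden inside the mill, z up; rises 0.05 mm per click clockwise. Its reading is no better than a millimetre, that is twenty clicks
- burr_fixed_face (a point): lower face of the fixed burr, hidden inside the mill, z up; the burrs touch when both faces are at one height. Its reading is no better than a millimetre
- crank_hub (a point): loose crank: centre of its hub, half-way up. Hub: steel block 28 x 28 mm, 30 mm high, standing upright on the desk. x: along the flat arm (12 mm wide, 5 mm thick, top 28 mm above the hub's foot) to an upright wooden knob 76 mm off (23 mm across, top 60 mm above the foot); y: across the two free hub sides; z up. 0.13 to 0.21 kg, balanced 6 mm from the hub's axis towards the knob
- crank_socket (a point): centre of the hub's foot, 15 mm below crank_hub, same axes: mouth of the square socket, 12 mm across the flats (along x and y), 21 mm deep, open downwards
- dragon_large: grey primed plastic dragon with raised wings on a round base 60 mm across, about 105 mm high, on the mat at the back; origin under its base. Leave alone
- dragon_small: smaller grey dragon, wings low, base 43 mm across, about 70 mm high, at the left; origin under its base. Leave alone
- brush_jar: glass jar with five brushes, 76 mm across, brushes up to 190 mm high, at the right; origin under its centre. Leave alone
- pot_a: paint pot, white cap, 34 mm across, 45 mm high, near the middle; origin under its centre. Leave alone
- pot_b: paint pot, black cap, 34 mm across, 45 mm high, near the middle; origin under its centre. Leave alone
- spatula_grip (a point): middle of the slim double-ended sculpting spatula lying flat near the robot, 178 mm long, 9 mm thick. Leave alone

How it is judged:
By the outcome, as a careful person would: the job done as asked, in the order asked, and still so for the second after the job is handed in, with the robot touching nothing.
It also fails if it takes over 64 s, if anything falls off the work surface, if the arm or the gripper's body presses on something with over 40 N, if the wrist force passes 120 N, or if a joint passes its speed limit or range.

## Working session

There is one attempt and no reset: what is moved stays moved. The work goes in short steps, Python scripts to look and compute and a shell command to move; the robot and the scene stay as the last step left them, time stands still between calls to the robot, and variables do not carry over. Pictures are saved under pics/ and viewed, at most 10 in all, crops included, and the job is handed in when it is done.

```bash
ls; mkdir -p pics; cat > h.py <<'E'
import numpy as np, cv2, os
from scipy.spatial.transform import Rotation as R
from rig import monitor, get_image, ctrl
def cam(name,f=None):
    d=get_image(name); 
    if f: cv2.imwrite('pics/'+f,d['img'][:,:,::-1])
    return d
def rot(a):
    a=np.array(a,float)
    if a.shape==(3,3): return a
    return R.from_rotvec(a).as_matrix() if a.size==3 else R.from_quat(a).as_matrix()
def ray(d,u,v):
    K=np.array([[d['fx'],0,d['cx']],[0,d['fy'],d['cy']],[0,0,1]])
    p=cv2.undistortPoints(np.array([[[u,v]]],float),K,np.array([d['k1'],0,0,0,0.])).ravel()
    w=rot(d['attitude'])@np.array([p[0],p[1],1]); return np.array(d['position'],float),w/np.linalg.norm(w)
def onz(d,u,v,z):
    o,w=ray(d,u,v); return o+w*(z-o[2])/w[2]
def proj(d,P):
    c=rot(d['attitude']).T@(np.array(P)-d['position']); s=c[:2]/c[2]; s=s*(1+d['k1']*(s@s))
    return np.array([d['fx']*s[0]+d['cx'],d['fy']*s[1]+d['cy']])
E
python3 - <<'E'
from h import *
for n in ['scene','top','wrist']:
    d=cam(n,n+'0.png'); print(n,{k:v for k,v in d.items() if k!='img'})
print(monitor.read_state())
E
```

```text
pics
scene {'fx': 408.1803962485912, 'fy': 408.1803962485912, 'cx': 319.90465376601145, 'cy': 197.92612691362746, 'k1': 0.02468946601728848, 'position': array([1.2573481 , 0.30258654, 0.87536728]), 'attitude': array([-1.40731574, -2.18510129,  0.85166668])}
top {'fx': 361.42187635530695, 'fy': 361.42187635530695, 'cx': 322.57377968993825, 'cy': 196.67627075188656, 'k1': -0.03173578179642225, 'position': array([4.74383707e-01, 5.53787807e-05, 1.12884014e+00]), 'attitude': array([-2.18199652,  2.12245279, -0.16853774])}
wrist {'fx': 341.8972791184772, 'fy': 341.8972791184772, 'cx': 321.40426878672054, 'cy': 195.64278600239646, 'k1': -0.0537763784911232, 'position': array([ 0.20807932, -0.5405168 ,  0.38365427]), 'attitude': array([ 2.26570185, -1.79710965, -0.27749384])}
{'clock': 0.15, 'joint_positions': array([-1.54629118e+00,  1.81383892e-01,  1.60774311e+00,  2.98143727e-05,
        1.35375765e+00, -2.06281294e-01]), 'joint_velocities': array([ 0.0001841 , -0.00012321, -0.00258223, -0.00052671, -0.00089965,
        0.00232526]), 'tau': array([ 1.23636488e-03, -4.34226429e+01, -3.42179024e+01,  7.02072331e-02,
        3.55322950e-02, -7.94437028e-05]), 'eef_pos': array([ 0.1315543 , -0.55935604,  0.23802651]), 'orientation': array([-3.11942544e+00, -3.61556628e-01, -2.29644746e-04]), 'force': array([-0.78683533, -0.69712505,  0.53272103]), 'ft_torque': array([-0.02801593, -0.00214939, -0.0233981 ]), 'finger_force': 0.0, 'finger_gap': 0.08815962137243567}
```

View pics/top0.png

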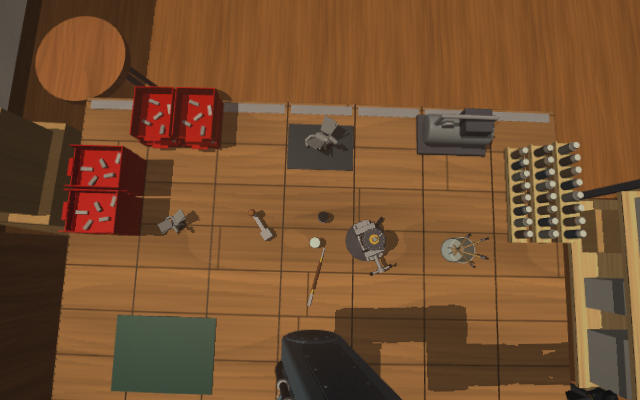

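View pics/scene0.png

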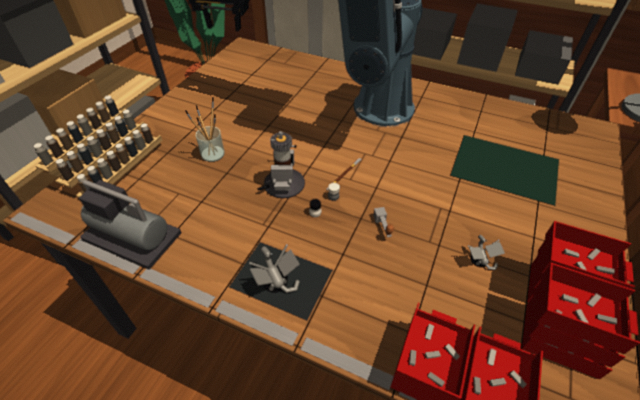

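The top view shows the mill with its brass boss at about (374,239), and the crank with its hub at (265,234) and knob at (252,212). The pots are at (315,243) and (325,217), and the jar is at (459,250). The scene view has the mill top at (281,138), the crank hub at (380,213) and the knob at (389,231).

```bash
python3 - <<'E'
from h import *
t=cam('top');s=cam('scene')
for n,u,v,z in [('mill',374,239,.178),('hub',265,234,.03),('knob',252,212,.06),('white',315,243,.045),('black',325,217,.045),('jar',455,250,.05),('spat1',323,250,.009),('spat2',310,303,.009)]: print(n,onz(t,u,v,z).round(4))
for n,u,v,z in [('mill',281,136,.178),('hub',380,213,.03),('knob',389,231,.06)]: print(n,onz(s,u,v,z).round(4))
a=t['img'][215:275,340:410];b=t['img'][200:260,230:300];c=s['img'][120:180,245:315];e=s['img'][195:255,350:420]
g=lambda x:cv2.resize(x,(392,296),interpolation=cv2.INTER_CUBIC)
cv2.imwrite('pics/crop.png',np.vstack([np.hstack([g(a),g(b)]),np.hstack([g(c),g(e)])])[:,:,::-1])
E
```

```text
mill [ 0.5041 -0.1477  0.178 ]
hub [0.5148 0.1595 0.03  ]
knob [0.5775 0.1968 0.06  ]
white [0.4917 0.0075 0.045 ]
black [ 0.5701 -0.0203  0.045 ]
jar [ 0.4816 -0.4105  0.05  ]
spat1 [ 0.4717 -0.0174  0.009 ]
spat2 [0.3125 0.0175 0.009 ]
mill [ 0.4991 -0.1479  0.178 ]
hub [0.5206 0.1591 0.03  ]
knob [0.5947 0.2042 0.06  ]
```

View pics/crop.png

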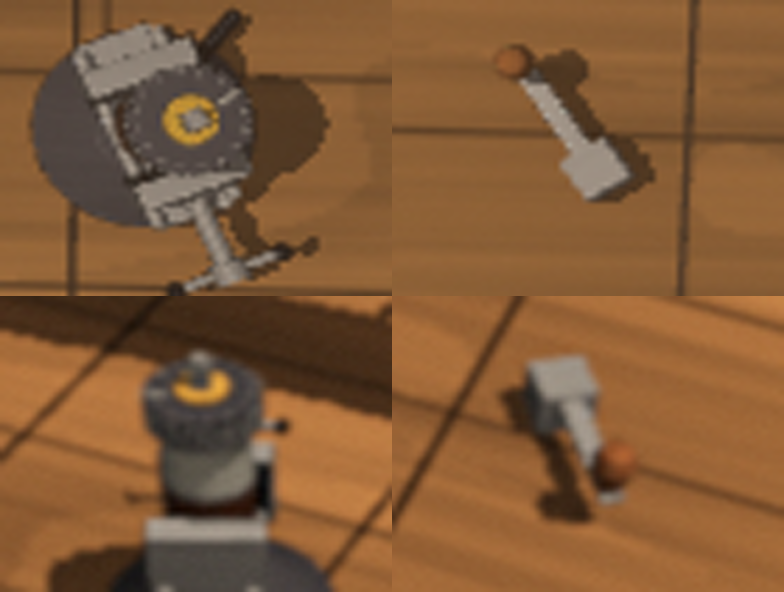

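```bash
cat >> h.py <<'E'
def to(P,yaw=None):
    s=monitor.read_state(); M=rot(s['orientation']); d=M.T@(np.array(P)-s['eef_pos'])/0.03
    y=np.arctan2(M[1,0],M[0,0]); print('t',round(s['clock'],2),'pos',s['eef_pos'].round(4),'yaw',round(y,4),'tilt',M[:,2].round(4),'lin units',d.round(2),'j6',s['joint_positions'][5].round(3))
    if yaw is not None: print('rotz units cw+',round(-(yaw-y)/np.pi,4))
E
python3 -c "
from h import *
to([.502,-.148,.262],2.48)"
```

```text
t 0.25 pos [ 0.1315 -0.5595  0.2383] yaw 0.2308 tilt [-1.e-04  8.e-04 -1.e+00] lin units [ 15.16 -10.53  -0.78] j6 -0.206
rotz units cw+ -0.7159
```

```bash

python3 -m handwheel '{"linear":[[0.76,-0.53,-0.04],[0.76,-0.53,-0.04],[0.76,-0.53,-0.04],[0.76,-0.53,-0.04],[0.76,-0.53,-0.04]],"delta_rot":[[0,0,0],[0,0,0],[0,0,0],[0,0,0],[0,0,0]],"claw":[0,0,0,0,0]}'
python3 -m handwheel '{"linear":[[0.76,-0.53,-0.04],[0.76,-0.53,-0.04],[0.76,-0.53,-0.04],[0.76,-0.53,-0.04],[0.76,-0.53,-0.04]],"delta_rot":[[0,0,0],[0,0,0],[0,0,0],[0,0,0],[0,0,0]],"claw":[0,0,0,0,0]}' >/dev/null
python3 -m handwheel '{"linear":[[0.76,-0.53,-0.04],[0.76,-0.53,-0.04],[0.76,-0.53,-0.04],[0.76,-0.53,-0.04],[0.76,-0.53,-0.04]],"delta_rot":[[0,0,0],[0,0,0],[0,0,0],[0,0,0],[0,0,0]],"claw":[0,0,0,0,0]}' >/dev/null
python3 -m handwheel '{"linear":[[0.76,-0.53,-0.04],[0.76,-0.53,-0.04],[0.76,-0.53,-0.04],[0.76,-0.53,-0.04],[0.76,-0.53,-0.04]],"delta_rot":[[0,0,0],[0,0,0],[0,0,0],[0,0,0],[0,0,0]],"claw":[0,0,0,0,0]}' >/dev/null
python3 -m handwheel '{"linear":[[0,0,0],[0,0,0],[0,0,0],[0,0,0],[0,0,0]],"delta_rot":[[0,0,-0.039],[0,0,-0.039],[0,0,-0.039],[0,0,-0.039],[0,0,-0.039]],"claw":[0,0,0,0,0]}' >/dev/null
python3 -m handwheel '{"linear":[[0,0,0],[0,0,0],[0,0,0],[0,0,0],[0,0,0]],"delta_rot":[[0,0,-0.039],[0,0,-0.039],[0,0,-0.039],[0,0,-0.039],[0,0,-0.039]],"claw":[0,0,0,0,0]}' >/dev/null
python3 -m handwheel '{"linear":[[0,0,0],[0,0,0],[0,0,0],[0,0,0],[0,0,0]],"delta_rot":[[0,0,-0.039],[0,0,-0.039],[0,0,-0.039],[0,0,-0.039],[0,0,-0.039]],"claw":[0,0,0,0,0]}' >/dev/null
python3 -m handwheel '{"linear":[[0,0,0],[0,0,0],[0,0,0],[0,0,0],[0,0,0]],"delta_rot":[[0,0,-0.039],[0,0,-0.039],[0,0,-0.039],[0,0,-0.015],[0,0,0]],"claw":[0,0,0,0,0]}' 
python3 - <<'E'
from h import *
to([.502,-.148,.262],2.48)
d=cam('wrist','w1.png'); print(d['position'],rot(d['attitude'])[:,2],proj(d,[.502,-.148,.175]))
E
```

```text
clock: 0.67
eef_pos: [0.2249, -0.4552, 0.2446]
orientation: [-3.121, -0.361, -0.0]
force: [0.4, -1.1, 0.3]
finger_gap: 0.0884
finger_force: 0.0
clock: 3.58
eef_pos: [0.5026, -0.1458, 0.2626]
orientation: [-1.013, -2.974, -0.0]
force: [0.2, -0.2, -0.2]
finger_gap: 0.0882
finger_force: 0.0
t 3.58 pos [ 0.5026 -0.1458  0.2626] yaw 2.485 tilt [-2.e-04  1.e-04 -1.e+00] lin units [-0.03 -0.07  0.02] j6 -1.424
rotz units cw+ 0.0016
[ 0.44259947 -0.09734614  0.40833934] [ 0.2351006  -0.18225597 -0.95473057] [316.33550077 202.63886837]
```

View pics/w1.png

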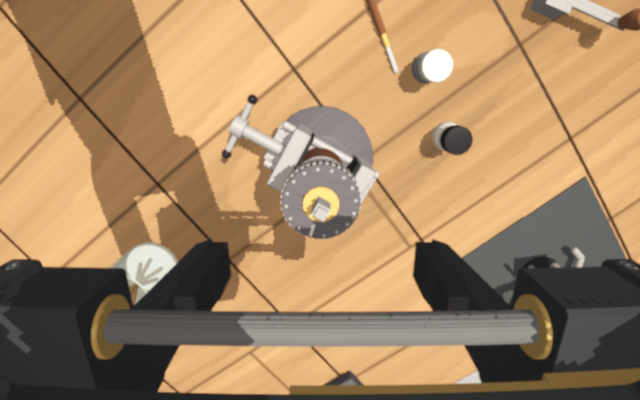

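The wrist view shows the ring at about (321,200), the brass boss at (321,205), the shaft top at (321,210) and the long mark at (311,229). Next I'll measure those accurately.

```bash
cat > ring.py <<'E'
from h import *
def meas(d,c,z=.175,f=None):
    img=d['img']; x0,y0=int(c[0])-55,int(c[1])-50
    a=img[y0:y0+100,x0:x0+110]; hsv=cv2.cvtColor(a,cv2.COLOR_RGB2HSV)
    m=cv2.inRange(hsv,(20,140,120),(35,255,255)); 
    n,l,s,ct=cv2.connectedComponentsWithStats(m); i=1+np.argmax(s[1:,4]); pts=np.argwhere(l==i)[:,::-1]
    h=cv2.convexHull(pts.astype(np.int32)); P=np.array([onz(d,p[0][0]+x0,p[0][1]+y0,z)[:2] for p in h],np.float32)
    e=cv2.fitEllipse(P*1000); print('boss mm',np.round(e[0],1),np.round(e[1],1),'n',s[i,4])
    # rectify top-down view of ring top plane (0.25 mm / px)
    G=np.zeros((2,400,400),np.float32)
    for zz,nm in((.172,'r'),(.194,'s')):
        K=np.array([[d['fx'],0,d['cx']],[0,d['fy'],d['cy']],[0,0,1]]); w=rot(d['attitude'])
        jj,ii=np.meshgrid((np.arange(280)-140)*.00025,(np.arange(280)-140)*.00025)
        W=np.stack([c0[0]-ii,c0[1]-jj,0*ii+zz],-1).reshape(-1,3)
        rv=cv2.Rodrigues(w.T)[0]; pp=cv2.projectPoints(W,rv,-w.T@np.array(d['position']),K,np.array([d['k1'],0,0,0,0.]))[0].reshape(280,280,2).astype(np.float32)
        yield cv2.remap(img,pp[...,0],pp[...,1],cv2.INTER_CUBIC)
c0=np.array([.502,-.148])
E
python3 - <<'E'
from ring import *
d=cam('wrist'); a,b=list(meas(d,(318,203)))
cv2.imwrite('pics/r1.png',np.hstack([cv2.resize(x,(390,390)) for x in (a,b)])[:,:,::-1])
E
```

```text
boss mm [ 501.2 -154.6] [ 2.  10.4] n 21
```

View pics/r1.png

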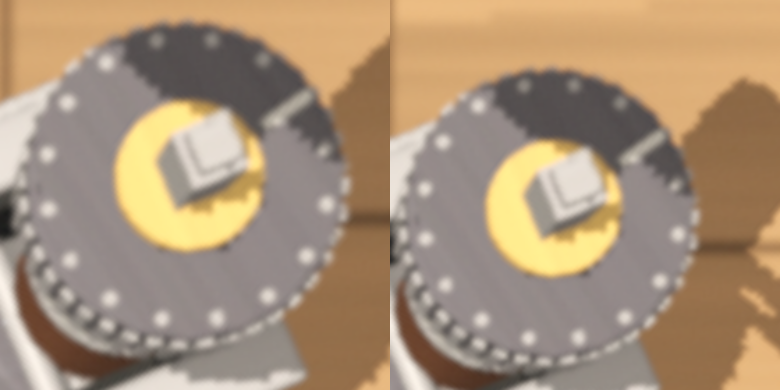

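The rectified views (5.57 px/mm, up = +x) put the ring's outline centre at (185,183), a diameter of 57.4 mm against the 58 mm given. The boss centre is at (190,175), so the mill axis is about (0.5045, -0.1464). The long mark is at a yaw of about -53°, and the shaft flats are tilted about 27–30°.

```bash
cat > q.py <<'E'
from h import *
s=monitor.read_state(); M=rot(s['orientation']); print('yaw',np.round(np.arctan2(M[1,0],M[0,0]),4),'Tq',s['ft_torque'].round(3),'F',s['force'].round(1),'gap',round(s['finger_gap'],4),'ff',round(s['finger_force'],1),'p',s['eef_pos'].round(4),'t',round(s['clock'],2))
E
python3 -c "
from h import *
to([.5045,-.1464,.142])"
```

```text
t 3.68 pos [ 0.5027 -0.1458  0.2627] yaw 2.4814 tilt [-1.e-04  1.e-04 -1.e+00] lin units [-0.06  0.02  4.02] j6 -1.42
```

```bash

python3 -m handwheel '{"linear":[[-0.06,0.02,0.8],[0,0,0.8],[0,0,0.8],[0,0,0.8],[0,0,0.8]],"delta_rot":[[0,0,0],[0,0,0],[0,0,0],[0,0,0],[0,0,0]],"claw":[0,0,0,0,0]}' >/dev/null
python3 q.py
python3 -m handwheel '{"linear":[[0,0,0],[0,0,0],[0,0,0],[0,0,0],[0,0,0]],"delta_rot":[[0,0,0],[0,0,0],[0,0,0],[0,0,0],[0,0,0]],"claw":[1,1,1,1,1]}' >/dev/null
python3 q.py
python3 -m handwheel '{"linear":[[0,0,0],[0,0,0],[0,0,0],[0,0,0]],"delta_rot":[[0,0,0],[0,0,0],[0,0,0],[0,0,0]],"claw":[1,1,1,1]}' >/dev/null
python3 q.py
```

```text
yaw 2.4814 Tq [-0.004 -0.172  0.051] F [0.7 0.2 0.5] gap 0.0882 ff 0.0 p [ 0.5045 -0.1465  0.1417] t 4.1
yaw 2.4836 Tq [-0.509  0.265  0.034] F [-3.6 -5.   4.1] gap 0.0577 ff 30.4 p [ 0.5048 -0.1482  0.1445] t 4.52
yaw 2.4832 Tq [-0.754  0.426  0.071] F [-3.4 -4.4  2.4] gap 0.0573 ff 30.0 p [ 0.5048 -0.1483  0.1446] t 4.85
```

```bash

for i in 1; do python3 -m handwheel '{"linear":[[0,0,0],[0,0,0],[0,0,0]],"delta_rot":[[0,0,0.02],[0,0,0.02],[0,0,0.02]],"claw":[1,1,1]}' >/dev/null; python3 q.py; done
python3 -m handwheel '{"linear":[[0,0,0],[0,0,0]],"delta_rot":[[0,0,0.02],[0,0,0.02]],"claw":[1,1]}' >/dev/null; python3 q.py
python3 -m handwheel '{"linear":[[0,0,0],[0,0,0]],"delta_rot":[[0,0,0.02],[0,0,0.02]],"claw":[1,1]}' >/dev/null; python3 q.py
python3 -m handwheel '{"linear":[[0,0,0],[0,0,0]],"delta_rot":[[0,0,0.02],[0,0,0.02]],"claw":[1,1]}' >/dev/null; python3 q.py
```

```text
yaw 2.2919 Tq [-0.825  0.592  0.087] F [-4.5 -5.1  2.4] gap 0.0574 ff 30.0 p [ 0.5047 -0.1484  0.1446] t 5.1
yaw 2.1659 Tq [-0.958  0.674  0.007] F [-4.6 -5.8  3.1] gap 0.0569 ff 30.0 p [ 0.5047 -0.1484  0.1446] t 5.27
yaw 2.041 Tq [-0.877  0.73   0.312] F [-4.4 -6.2  3.7] gap 0.0572 ff 30.0 p [ 0.5046 -0.1485  0.1446] t 5.43
yaw 1.9149 Tq [-0.988  0.842  0.044] F [-5.5 -5.3  4.7] gap 0.0571 ff 30.0 p [ 0.5045 -0.1485  0.1446] t 5.6
```

```bash
cat > g.py <<'E'
import sys
from h import *
s=monitor.read_state(); M=rot(s['orientation']); T=s['ft_torque'][2]
print(f"{np.arctan2(M[1,0],M[0,0]):.3f}:{T:.2f}",end='  '); sys.exit(T>float(sys.argv[1]))
E
python3 -m handwheel '{"linear":[[-0.05,-0.05,-0.1],[0,0,0]],"delta_rot":[[0,0,0],[0,0,0]],"claw":[1,1]}' >/dev/null; python3 q.py
python3 -m handwheel '{"linear":[[0,0,0],[0,0,0]],"delta_rot":[[0,0,0.02],[0,0,0.02]],"claw":[1,1]}' >/dev/null; python3 g.py .4 &&
python3 -m handwheel '{"linear":[[0,0,0],[0,0,0]],"delta_rot":[[0,0,0.02],[0,0,0.02]],"claw":[1,1]}' >/dev/null; python3 g.py .4 &&
python3 -m handwheel '{"linear":[[0,0,0],[0,0,0]],"delta_rot":[[0,0,0.02],[0,0,0.02]],"claw":[1,1]}' >/dev/null; python3 q.py
```

```text
yaw 1.9173 Tq [-0.476 -1.383 -0.112] F [ 10.2  -2.6 -18.4] gap 0.0574 ff 30.0 p [ 0.5043 -0.1485  0.1448] t 5.77
1.790:0.01  1.790:0.01  yaw 1.7898 Tq [-0.506 -1.247  0.014] F [  7.9  -2.5 -17. ] gap 0.057 ff 30.0 p [ 0.5042 -0.1485  0.1448] t 5.93False
False
```

```bash
sed -i 's/sys.exit(T>/sys.exit(int(T>/; s/argv\[1\]))/argv[1])))/' g.py
python3 -m handwheel '{"linear":[[0,0.02,0.085],[0,0,0]],"delta_rot":[[0,0,0],[0,0,0]],"claw":[1,1]}' >/dev/null; python3 q.py
python3 -m handwheel '{"linear":[[0,0,0],[0,0,0]],"delta_rot":[[0,0,0.02],[0,0,0.02]],"claw":[1,1]}' >/dev/null; python3 g.py .4 &&
python3 -m handwheel '{"linear":[[0,0,0],[0,0,0]],"delta_rot":[[0,0,0.02],[0,0,0.02]],"claw":[1,1]}' >/dev/null; python3 q.py
```

```text
yaw 1.793 Tq [-0.065  0.499 -0.291] F [-3.8  0.8  3.2] gap 0.0568 ff 30.0 p [ 0.5043 -0.1486  0.1446] t 6.1
1.666:0.41  yaw 1.6663 Tq [-0.122  0.571  0.406] F [-4.  -0.7  3. ] gap 0.0569 ff 30.0 p [ 0.5042 -0.1486  0.1446] t 6.27
```

```bash

python3 -m handwheel '{"linear":[[0,0,0]],"delta_rot":[[0,0,0]],"claw":[1]}' >/dev/null; python3 g.py .9
for k in 1; do
python3 -m handwheel '{"linear":[[0,0,0]],"delta_rot":[[0,0,0.007]],"claw":[1]}' >/dev/null; python3 g.py .9
python3 -m handwheel '{"linear":[[0,0,0]],"delta_rot":[[0,0,0.007]],"claw":[1]}' >/dev/null; python3 g.py .9
python3 -m handwheel '{"linear":[[0,0,0]],"delta_rot":[[0,0,0.007]],"claw":[1]}' >/dev/null; python3 g.py .9
python3 -m handwheel '{"linear":[[0,0,0]],"delta_rot":[[0,0,0.007]],"claw":[1]}' >/dev/null; python3 g.py .9
python3 -m handwheel '{"linear":[[0,0,0]],"delta_rot":[[0,0,0.007]],"claw":[1]}' >/dev/null; python3 g.py .9
python3 -m handwheel '{"linear":[[0,0,0]],"delta_rot":[[0,0,0.007]],"claw":[1]}' >/dev/null; python3 g.py .9
python3 -m handwheel '{"linear":[[0,0,0]],"delta_rot":[[0,0,0.007]],"claw":[1]}' >/dev/null; python3 g.py .9
python3 -m handwheel '{"linear":[[0,0,0]],"delta_rot":[[0,0,0.007]],"claw":[1]}' >/dev/null; python3 g.py .9
done
```

```text
1.666:0.05  1.648:0.26  1.625:0.25  1.603:0.21  1.581:0.13  1.559:0.15  1.537:0.10  1.515:0.10  1.493:0.11
```

```bash

python3 -m handwheel '{"linear":[[0,0,0]],"delta_rot":[[0,0,0.007]],"claw":[1]}' >/dev/null; python3 g.py .38 &&
python3 -m handwheel '{"linear":[[0,0,0]],"delta_rot":[[0,0,0.007]],"claw":[1]}' >/dev/null && python3 g.py .38 &&
python3 -m handwheel '{"linear":[[0,0,0]],"delta_rot":[[0,0,0.007]],"claw":[1]}' >/dev/null && python3 g.py .38 &&
python3 -m handwheel '{"linear":[[0,0,0]],"delta_rot":[[0,0,0.007]],"claw":[1]}' >/dev/null && python3 g.py .38 &&
python3 -m handwheel '{"linear":[[0,0,0]],"delta_rot":[[0,0,0.007]],"claw":[1]}' >/dev/null && python3 g.py .38 &&
python3 -m handwheel '{"linear":[[0,0,0]],"delta_rot":[[0,0,0.007]],"claw":[1]}' >/dev/null && python3 g.py .38 &&
python3 -m handwheel '{"linear":[[0,0,0]],"delta_rot":[[0,0,0.007]],"claw":[1]}' >/dev/null && python3 g.py .38 &&
python3 -m handwheel '{"linear":[[0,0,0]],"delta_rot":[[0,0,0.007]],"claw":[1]}' >/dev/null && python3 g.py .38 &&
python3 -m handwheel '{"linear":[[0,0,0]],"delta_rot":[[0,0,0.007]],"claw":[1]}' >/dev/null && python3 g.py .38 &&
python3 -m handwheel '{"linear":[[0,0,0]],"delta_rot":[[0,0,0.007]],"claw":[1]}' >/dev/null && python3 g.py .38 &&
python3 -m handwheel '{"linear":[[0,0,0]],"delta_rot":[[0,0,0.007]],"claw":[1]}' >/dev/null && python3 g.py .38 &&
python3 -m handwheel '{"linear":[[0,0,0]],"delta_rot":[[0,0,0.007]],"claw":[1]}' >/dev/null && python3 g.py .38 &&
python3 -m handwheel '{"linear":[[0,0,0]],"delta_rot":[[0,0,0.007]],"claw":[1]}' >/dev/null && python3 g.py .38 &&
python3 -m handwheel '{"linear":[[0,0,0]],"delta_rot":[[0,0,0.007]],"claw":[1]}' >/dev/null && python3 g.py .38 &&
python3 -m handwheel '{"linear":[[0,0,0]],"delta_rot":[[0,0,0.007]],"claw":[1]}' >/dev/null && python3 g.py .38 &&
python3 -m handwheel '{"linear":[[0,0,0]],"delta_rot":[[0,0,0.007]],"claw":[1]}' >/dev/null && python3 g.py .38 &&
python3 -m handwheel '{"linear":[[0,0,0]],"delta_rot":[[0,0,0.007]],"claw":[1]}' >/dev/null && python3 g.py .38 &&
python3 -m handwheel '{"linear":[[0,0,0]],"delta_rot":[[0,0,0.007]],"claw":[1]}' >/dev/null && python3 g.py .38
python3 q.py
```

```text
1.471:0.03  1.449:0.07  1.427:0.02  1.405:0.04  1.383:-0.02  1.361:-0.00  1.339:0.01  1.317:0.23  1.295:0.44  yaw 1.2952 Tq [0.036 1.04  0.436] F [-7.   0.8  7.9] gap 0.0572 ff 30.0 p [ 0.5039 -0.1486  0.1445] t 7.77
```

```bash

python3 -m handwheel '{"linear":[[0,0,0]],"delta_rot":[[0,0,0]],"claw":[1]}' >/dev/null; python3 g.py .9
python3 -m handwheel '{"linear":[[0,0,0]],"delta_rot":[[0,0,0]],"claw":[1]}' >/dev/null; python3 g.py .5 &&
python3 -m handwheel '{"linear":[[0,0,0]],"delta_rot":[[0,0,0.003]],"claw":[1]}' >/dev/null; python3 q.py
```

```text
1.295:0.27  1.296:0.24  yaw 1.287 Tq [-0.031  1.055  0.341] F [-5.7  0.4  8.3] gap 0.0572 ff 30.0 p [ 0.5039 -0.1486  0.1445] t 8.02
```

```bash

python3 -m handwheel '{"linear":[[0,0,0]],"delta_rot":[[0,0,0]],"claw":[1]}' >/dev/null; python3 g.py .5 &&
python3 -m handwheel '{"linear":[[0,0,0]],"delta_rot":[[0,0,0.003]],"claw":[1]}' >/dev/null && python3 g.py .5 &&
python3 -m handwheel '{"linear":[[0,0,0]],"delta_rot":[[0,0,0]],"claw":[1]}' >/dev/null && python3 g.py .45 &&
python3 -m handwheel '{"linear":[[0,0,0]],"delta_rot":[[0,0,0.003]],"claw":[1]}' >/dev/null && python3 g.py .5 &&
python3 -m handwheel '{"linear":[[0,0,0]],"delta_rot":[[0,0,0]],"claw":[1]}' >/dev/null && python3 g.py .42 &&
python3 -m handwheel '{"linear":[[0,0,0]],"delta_rot":[[0,0,0.003]],"claw":[1]}' >/dev/null && python3 g.py .5 &&
python3 -m handwheel '{"linear":[[0,0,0]],"delta_rot":[[0,0,0]],"claw":[1]}' >/dev/null && python3 g.py .42
```

```text
1.287:0.31  1.278:0.39  1.277:0.20  1.268:0.31  1.267:0.23  1.259:0.35  1.258:0.12
```

```bash

python3 -m handwheel '{"linear":[[0,0,0]],"delta_rot":[[0,0,0.006]],"claw":[1]}' >/dev/null; python3 g.py .45 &&
python3 -m handwheel '{"linear":[[0,0,0]],"delta_rot":[[0,0,0.006]],"claw":[1]}' >/dev/null && python3 g.py .45 &&
python3 -m handwheel '{"linear":[[0,0,0]],"delta_rot":[[0,0,0.006]],"claw":[1]}' >/dev/null && python3 g.py .45 &&
python3 -m handwheel '{"linear":[[0,0,0]],"delta_rot":[[0,0,0.006]],"claw":[1]}' >/dev/null && python3 g.py .42 &&
python3 -m handwheel '{"linear":[[0,0,0]],"delta_rot":[[0,0,0.006]],"claw":[1]}' >/dev/null && python3 g.py .42 &&
python3 -m handwheel '{"linear":[[0,0,0]],"delta_rot":[[0,0,0.006]],"claw":[1]}' >/dev/null && python3 g.py .42 &&
python3 -m handwheel '{"linear":[[0,0,0]],"delta_rot":[[0,0,0.006]],"claw":[1]}' >/dev/null && python3 g.py .42 &&
python3 -m handwheel '{"linear":[[0,0,0]],"delta_rot":[[0,0,0.006]],"claw":[1]}' >/dev/null && python3 g.py .42 &&
python3 -m handwheel '{"linear":[[0,0,0]],"delta_rot":[[0,0,0.006]],"claw":[1]}' >/dev/null && python3 g.py .42 &&
python3 -m handwheel '{"linear":[[0,0,0]],"delta_rot":[[0,0,0.006]],"claw":[1]}' >/dev/null && python3 g.py .42 &&
python3 -m handwheel '{"linear":[[0,0,0]],"delta_rot":[[0,0,0.006]],"claw":[1]}' >/dev/null && python3 g.py .42 &&
python3 -m handwheel '{"linear":[[0,0,0]],"delta_rot":[[0,0,0.006]],"claw":[1]}' >/dev/null && python3 g.py .42 &&
python3 -m handwheel '{"linear":[[0,0,0]],"delta_rot":[[0,0,0.006]],"claw":[1]}' >/dev/null && python3 g.py .42 &&
python3 -m handwheel '{"linear":[[0,0,0]],"delta_rot":[[0,0,0.006]],"claw":[1]}' >/dev/null && python3 g.py .42 &&
python3 -m handwheel '{"linear":[[0,0,0]],"delta_rot":[[0,0,0.006]],"claw":[1]}' >/dev/null && python3 g.py .42 &&
python3 -m handwheel '{"linear":[[0,0,0]],"delta_rot":[[0,0,0.006]],"claw":[1]}' >/dev/null && python3 g.py .42 &&
python3 -m handwheel '{"linear":[[0,0,0]],"delta_rot":[[0,0,0.006]],"claw":[1]}' >/dev/null && python3 g.py .42 &&
python3 -m handwheel '{"linear":[[0,0,0]],"delta_rot":[[0,0,0.006]],"claw":[1]}' >/dev/null && python3 g.py .42
python3 q.py
```

```text
1.240:0.21  1.220:0.24  1.201:0.19  1.182:0.10  1.163:0.14  1.144:0.10  1.125:0.10  1.107:0.08  1.088:0.03  1.069:0.13  1.050:0.10  1.031:0.02  1.012:0.02  0.993:0.03  0.974:0.04  0.956:-0.05  0.937:0.14  0.918:0.31  yaw 0.9181 Tq [0.077 1.278 0.315] F [-8.3  0.4  9.6] gap 0.0573 ff 30.0 p [ 0.5037 -0.1485  0.1445] t 10.1
```

```bash

python3 -m handwheel '{"linear":[[-0.01,-0.013,-0.04]],"delta_rot":[[0,0,0]],"claw":[1]}' >/dev/null; python3 q.py
python3 -m handwheel '{"linear":[[0,0,0]],"delta_rot":[[0,0,0.005]],"claw":[1]}' >/dev/null; python3 g.py .46 &&
python3 -m handwheel '{"linear":[[0,0,0]],"delta_rot":[[0,0,0.005]],"claw":[1]}' >/dev/null && python3 g.py .46 &&
python3 -m handwheel '{"linear":[[0,0,0]],"delta_rot":[[0,0,0.005]],"claw":[1]}' >/dev/null && python3 g.py .45 &&
python3 -m handwheel '{"linear":[[0,0,0]],"delta_rot":[[0,0,0.006]],"claw":[1]}' >/dev/null && python3 g.py .42 &&
python3 -m handwheel '{"linear":[[0,0,0]],"delta_rot":[[0,0,0.006]],"claw":[1]}' >/dev/null && python3 g.py .42 &&
python3 -m handwheel '{"linear":[[0,0,0]],"delta_rot":[[0,0,0.006]],"claw":[1]}' >/dev/null && python3 g.py .42 &&
python3 -m handwheel '{"linear":[[0,0,0]],"delta_rot":[[0,0,0.006]],"claw":[1]}' >/dev/null && python3 g.py .42 &&
python3 -m handwheel '{"linear":[[0,0,0]],"delta_rot":[[0,0,0.006]],"claw":[1]}' >/dev/null && python3 g.py .42 &&
python3 -m handwheel '{"linear":[[0,0,0]],"delta_rot":[[0,0,0.006]],"claw":[1]}' >/dev/null && python3 g.py .42 &&
python3 -m handwheel '{"linear":[[0,0,0]],"delta_rot":[[0,0,0.006]],"claw":[1]}' >/dev/null && python3 g.py .42 &&
python3 -m handwheel '{"linear":[[0,0,0]],"delta_rot":[[0,0,0.006]],"claw":[1]}' >/dev/null && python3 g.py .42 &&
python3 -m handwheel '{"linear":[[0,0,0]],"delta_rot":[[0,0,0.006]],"claw":[1]}' >/dev/null && python3 g.py .42 &&
python3 -m handwheel '{"linear":[[0,0,0]],"delta_rot":[[0,0,0.006]],"claw":[1]}' >/dev/null && python3 g.py .42 &&
python3 -m handwheel '{"linear":[[0,0,0]],"delta_rot":[[0,0,0.006]],"claw":[1]}' >/dev/null && python3 g.py .42 &&
python3 -m handwheel '{"linear":[[0,0,0]],"delta_rot":[[0,0,0.006]],"claw":[1]}' >/dev/null && python3 g.py .42 &&
python3 -m handwheel '{"linear":[[0,0,0]],"delta_rot":[[0,0,0.006]],"claw":[1]}' >/dev/null && python3 g.py .42 &&
python3 -m handwheel '{"linear":[[0,0,0]],"delta_rot":[[0,0,0.006]],"claw":[1]}' >/dev/null && python3 g.py .42 &&
python3 -m handwheel '{"linear":[[0,0,0]],"delta_rot":[[0,0,0.006]],"claw":[1]}' >/dev/null && python3 g.py .42 &&
python3 -m handwheel '{"linear":[[0,0,0]],"delta_rot":[[0,0,0.006]],"claw":[1]}' >/dev/null && python3 g.py .42 &&
python3 -m handwheel '{"linear":[[0,0,0]],"delta_rot":[[0,0,0.006]],"claw":[1]}' >/dev/null && python3 g.py .42
python3 q.py
```

```text
yaw 0.9178 Tq [-0.421 -0.272  0.158] F [  2.4  -2.9 -11.4] gap 0.0569 ff 30.0 p [ 0.5035 -0.1484  0.1447] t 10.18
0.902:0.43  0.885:0.32  0.868:0.27  0.849:0.24  0.829:0.20  0.810:0.14  0.791:0.15  0.772:0.16  0.754:0.09  0.735:0.08  0.716:0.15  0.697:0.03  0.678:0.04  0.659:0.05  0.640:-0.03  0.621:0.03  0.603:0.07  0.584:0.02  0.565:0.04  0.546:0.13  yaw 0.546 Tq [0.025 0.912 0.134] F [-4.4 -1.1  3.6] gap 0.057 ff 30.0 p [ 0.5034 -0.1482  0.1446] t 11.85
```

```bash

python3 -m handwheel '{"linear":[[0,0,0]],"delta_rot":[[0,0,0.004]],"claw":[1]}' >/dev/null; python3 g.py .46 &&
python3 -m handwheel '{"linear":[[0,0,0]],"delta_rot":[[0,0,0.004]],"claw":[1]}' >/dev/null && python3 g.py .46 &&
python3 -m handwheel '{"linear":[[0,0,0]],"delta_rot":[[0,0,0.004]],"claw":[1]}' >/dev/null && python3 g.py .46 &&
python3 -m handwheel '{"linear":[[0,0,0]],"delta_rot":[[0,0,0.004]],"claw":[1]}' >/dev/null && python3 g.py .46 &&
python3 -m handwheel '{"linear":[[0,0,0]],"delta_rot":[[0,0,0.004]],"claw":[1]}' >/dev/null && python3 g.py .46 &&
python3 -m handwheel '{"linear":[[0,0,0]],"delta_rot":[[0,0,0.005]],"claw":[1]}' >/dev/null && python3 g.py .45 &&
python3 -m handwheel '{"linear":[[0,0,0]],"delta_rot":[[0,0,0.005]],"claw":[1]}' >/dev/null && python3 g.py .42 &&
python3 -m handwheel '{"linear":[[0,0,0]],"delta_rot":[[0,0,0.005]],"claw":[1]}' >/dev/null && python3 g.py .42 &&
python3 -m handwheel '{"linear":[[0,0,0]],"delta_rot":[[0,0,0.006]],"claw":[1]}' >/dev/null && python3 g.py .42 &&
python3 -m handwheel '{"linear":[[0,0,0]],"delta_rot":[[0,0,0.006]],"claw":[1]}' >/dev/null && python3 g.py .42 &&
python3 -m handwheel '{"linear":[[0,0,0]],"delta_rot":[[0,0,0.006]],"claw":[1]}' >/dev/null && python3 g.py .42 &&
python3 -m handwheel '{"linear":[[0,0,0]],"delta_rot":[[0,0,0.006]],"claw":[1]}' >/dev/null && python3 g.py .42 &&
python3 -m handwheel '{"linear":[[0,0,0]],"delta_rot":[[0,0,0.006]],"claw":[1]}' >/dev/null && python3 g.py .42 &&
python3 -m handwheel '{"linear":[[0,0,0]],"delta_rot":[[0,0,0.006]],"claw":[1]}' >/dev/null && python3 g.py .42 &&
python3 -m handwheel '{"linear":[[0,0,0]],"delta_rot":[[0,0,0.006]],"claw":[1]}' >/dev/null && python3 g.py .42 &&
python3 -m handwheel '{"linear":[[0,0,0]],"delta_rot":[[0,0,0.006]],"claw":[1]}' >/dev/null && python3 g.py .42
python3 q.py
```

```text
0.534:0.22  0.522:0.29  0.509:0.43  0.497:0.42  0.484:0.38  0.469:0.37  0.453:0.46  yaw 0.4529 Tq [0.018 0.9   0.461] F [-6.4  1.   4.3] gap 0.0571 ff 30.0 p [ 0.5034 -0.1481  0.1446] t 12.43
```

```bash

python3 -m handwheel '{"linear":[[0,0,0]],"delta_rot":[[0,0,0]],"claw":[1]}' >/dev/null; python3 g.py .46 &&
python3 -m handwheel '{"linear":[[0,0,0]],"delta_rot":[[0,0,0.004]],"claw":[1]}' >/dev/null && python3 g.py .5 &&
python3 -m handwheel '{"linear":[[0,0,0]],"delta_rot":[[0,0,0]],"claw":[1]}' >/dev/null && python3 g.py .44 &&
python3 -m handwheel '{"linear":[[0,0,0]],"delta_rot":[[0,0,0.004]],"claw":[1]}' >/dev/null && python3 g.py .5 &&
python3 -m handwheel '{"linear":[[0,0,0]],"delta_rot":[[0,0,0]],"claw":[1]}' >/dev/null && python3 g.py .44
```

```text
0.453:0.32  0.441:0.55
```

```bash

python3 -m handwheel '{"linear":[[0,0,0]],"delta_rot":[[0,0,0]],"claw":[1]}' >/dev/null; python3 g.py .46
python3 -m handwheel '{"linear":[[0,0,0]],"delta_rot":[[0,0,0]],"claw":[1]}' >/dev/null; python3 g.py .46
```

```text
0.441:0.43  0.441:0.46
```

```bash

python3 -m handwheel '{"linear":[[0,0,0]],"delta_rot":[[0,0,0.004]],"claw":[1]}' >/dev/null; python3 g.py .46
python3 -m handwheel '{"linear":[[0,0,0]],"delta_rot":[[0,0,0]],"claw":[1]}' >/dev/null; python3 g.py .46
python3 -m handwheel '{"linear":[[0,0,0]],"delta_rot":[[0,0,0]],"claw":[1]}' >/dev/null; python3 g.py .46
```

```text
0.429:0.62  0.428:0.51  0.429:0.44
```

Torque rose steadily past click 5, peaking at 0.62 N m moving and about 0.48 N m holding. That is finger-tight, with the touch about 5.05 clicks from the start. Backing off three clicks means going to click 2, which is yaw 1.698.

```bash

python3 -m handwheel '{"linear":[[0,0,0],[0,0,0],[0,0,0],[0,0,0],[0,0,0]],"delta_rot":[[0,0,-0.024],[0,0,-0.03],[0,0,-0.03],[0,0,-0.03],[0,0,-0.03]],"claw":[1,1,1,1,1]}' >/dev/null; python3 q.py
python3 -m handwheel '{"linear":[[0,0,0],[0,0,0],[0,0,0],[0,0,0],[0,0,0]],"delta_rot":[[0,0,-0.03],[0,0,-0.03],[0,0,-0.03],[0,0,-0.03],[0,0,-0.03]],"claw":[1,1,1,1,1]}' >/dev/null; python3 q.py
python3 -m handwheel '{"linear":[[0,0,0],[0,0,0],[0,0,0],[0,0,0],[0,0,0]],"delta_rot":[[0,0,-0.03],[0,0,-0.03],[0,0,-0.03],[0,0,-0.02],[0,0,0]],"claw":[1,1,1,1,1]}' >/dev/null; python3 q.py
```

```text
yaw 0.8843 Tq [-0.202  0.74  -0.025] F [-3.4 -0.9  2.6] gap 0.0572 ff 30.0 p [ 0.5036 -0.1484  0.1446] t 13.43
yaw 1.3554 Tq [-0.303  0.546 -0.476] F [-2.2 -1.   1.2] gap 0.057 ff 30.0 p [ 0.504  -0.1486  0.1446] t 13.85
yaw 1.6993 Tq [-0.378  0.179  0.315] F [-0.8 -1.4  0.2] gap 0.0569 ff 30.0 p [ 0.5043 -0.1486  0.1446] t 14.27
```

```bash

python3 -m handwheel '{"linear":[[0,0,0]],"delta_rot":[[0,0,0]],"claw":[1]}' >/dev/null; python3 q.py
python3 -m handwheel '{"linear":[[0,0,0],[0,0,0],[0,0,0],[0,0,0],[0,0,0]],"delta_rot":[[0,0,0],[0,0,0],[0,0,0],[0,0,0],[0,0,0]],"claw":[0,0,0,0,0]}' >/dev/null; python3 q.py
python3 -m handwheel '{"linear":[[0,0,-0.9],[0,0,-0.9],[0,0,-0.9],[0,0,-0.9],[0,0,-0.4]],"delta_rot":[[0,0,0],[0,0,0],[0,0,0],[0,0,0],[0,0,0]],"claw":[0,0,0,0,0]}' >/dev/null; python3 q.py
python3 - <<'E'
from ring import *
import ring; ring.c0=np.array([.5043,-.1465])
d=cam('wrist'); print(proj(d,[.5043,-.1465,.172]),d['position'])
c=proj(d,[.5043,-.1465,.172])
a,b=list(meas(d,c))
cv2.imwrite('pics/r2.png',np.hstack([cv2.resize(x,(390,390),interpolation=cv2.INTER_CUBIC) for x in (a,b)])[:,:,::-1])
E
```

```text
yaw 1.6956 Tq [-0.428  0.224  0.335] F [-0.4 -3.1  0.7] gap 0.0571 ff 30.0 p [ 0.5042 -0.1486  0.1446] t 14.35
yaw 1.6975 Tq [ 0.002 -0.072 -0.066] F [-0.3  0.4  0.1] gap 0.0874 ff 0.0 p [ 0.5038 -0.1481  0.1443] t 14.77
yaw 1.6978 Tq [-0.041 -0.104 -0.018] F [-0.1 -0.7  0.8] gap 0.0884 ff 0.0 p [ 0.5051 -0.1489  0.2682] t 15.18
[318.81391778 195.80818949] [ 0.49580095 -0.07051424  0.41371216]Traceback (most recent call last):
  File "<stdin>", line 5, in <module>
  File "ring.py", line 6, in meas
    n,l,s,ct=cv2.connectedComponentsWithStats(m); i=1+np.argmax(s[1:,4]); pts=np.argwhere(l==i)[:,::-1]
                                                      ~~~~~~~~~^^^^^^^^^
    return _wrapfunc(a, 'argmax', axis=axis, out=out, **kwds)
    return bound(*args, **kwds)
ValueError: attempt to get argmax of an empty sequence
```

```bash
sed -i '/hsv=/,/boss mm/d' ring.py; sed -i 's/^    img=d.*$/    img=d["img"]/' ring.py
python3 - <<'E'
from ring import *
import ring; ring.c0=np.array([.5043,-.1465])
d=cam('wrist'); a,b=list(meas(d,None))
cv2.imwrite('pics/r2.png',np.hstack([cv2.resize(x,(390,390),interpolation=cv2.INTER_CUBIC) for x in (a,b)])[:,:,::-1])
E
```

```text
(no output)
```

View pics/r2.png

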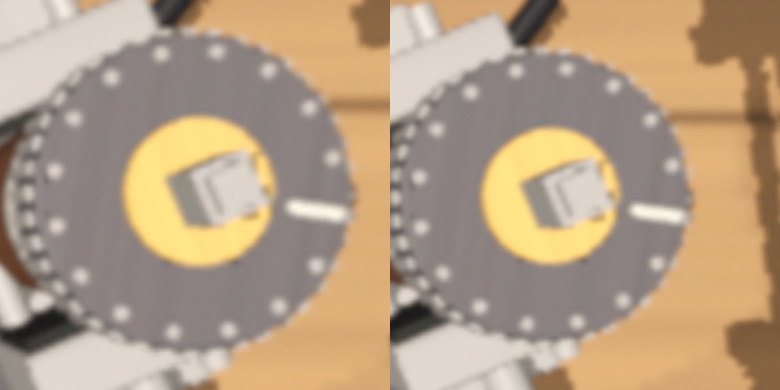

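The mark is now at about -99°, against -53° at the start. The net turn is about 46° clockwise, or 2 clicks, which is the 5 − 3 that I wanted. Next I need a closer look at the shaft's square, taken at the yaw I'll use for placing.

```bash

python3 -m handwheel '{"linear":[[0,0,-0.1],[0,0,0],[0,0,0],[0,0,0],[0,0,0]],"delta_rot":[[0,0,0.039],[0,0,0.039],[0,0,0.039],[0,0,0.039],[0,0,0.039]],"claw":[0,0,0,0,0]}' >/dev/null
python3 -m handwheel '{"linear":[[0,0,0],[0,0,0],[0,0,0],[0,0,0],[0,0,0]],"delta_rot":[[0,0,0.039],[0,0,0.039],[0,0,0.039],[0,0,0.039],[0,0,0.031]],"claw":[0,0,0,0,0]}' >/dev/null
python3 -c "
from h import *
to([.435,-.184,.235])"
```

```text
t 16.12 pos [ 0.5028 -0.1478  0.2647] yaw 0.4914 tilt [-0.0032  0.0019 -1.    ] lin units [-2.56  0.    0.99] j6 0.567
```

```bash

python3 -m handwheel '{"linear":[[-0.85,0,0.3],[-0.85,0,0.3],[-0.86,0,0.3],[0,0,0],[0,0,0]],"delta_rot":[[0,0,0],[0,0,0],[0,0,0],[0,0,0],[0,0,0]],"claw":[0,0,0,0,0]}' >/dev/null
python3 - <<'E'
from ring import *
import ring; ring.c0=np.array([.5045,-.147])
to([.435,-.184,.235])
d=cam('wrist'); print(d['position'],rot(d['attitude'])[:,2])
K=np.array([[d['fx'],0,d['cx']],[0,d['fy'],d['cy']],[0,0,1]]); w=rot(d['attitude']);o=[]
for z in(.175,.191):
    ii,jj=np.meshgrid((np.arange(390)-195)/10000.,(np.arange(390)-195)/10000.,indexing='ij')
    W=np.stack([ring.c0[0]-ii,ring.c0[1]-jj,0*ii+z],-1).reshape(-1,3)
    pp=cv2.projectPoints(W,cv2.Rodrigues(w.T)[0],-w.T@np.array(d['position']),K,np.array([d['k1'],0,0,0,0.]))[0].reshape(390,390,2).astype(np.float32)
    o.append(cv2.remap(d['img'],pp[...,0],pp[...,1],cv2.INTER_CUBIC))
cv2.imwrite('pics/r3.png',np.hstack(o)[:,:,::-1])
E
```

```text
t 16.53 pos [ 0.4348 -0.1846  0.2381] yaw 0.4955 tilt [-0.0028  0.0025 -1.    ] lin units [ 0.02 -0.01  0.1 ] j6 0.421
[ 0.50448449 -0.14693218  0.38375833] [-0.26645732 -0.13896585 -0.95377618]
```

View pics/r3.png

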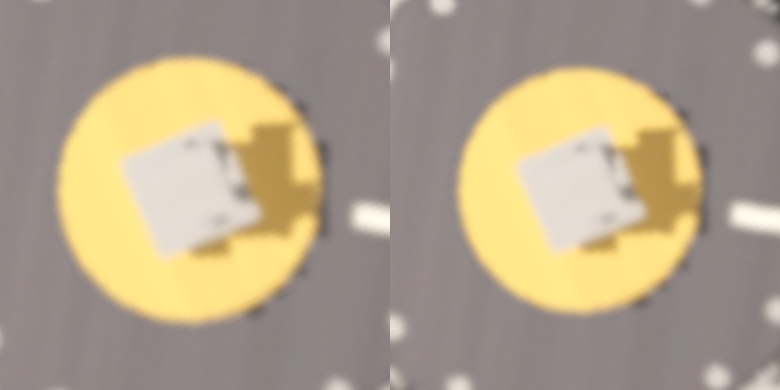

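From directly above at 10 px/mm, the boss is 26.5 mm across with its centre at (0.5050, -0.1464). The shaft square has corners at (517,163), (603,127), (647,214) and (555,252), which put its centre at (0.5050, -0.1465) and its yaw at 23.5°, or 0.41 rad. Next is the crank.

```bash
python3 -c "
from h import *
to([.4465,.1215,.09],.55)"
```

```text
t 16.58 pos [ 0.4359 -0.1847  0.2391] yaw 0.4964 tilt [-0.0012  0.0015 -1.    ] lin units [ 5.17 -8.8   4.99] j6 0.422
rotz units cw+ -0.017
```

```bash

python3 -m handwheel '{"linear":[[0.47,-0.8,0],[0.47,-0.8,0],[0.47,-0.8,0],[0.47,-0.8,0],[0.47,-0.8,0]],"delta_rot":[[0,0,0],[0,0,0],[0,0,0],[0,0,0],[0,0,0]],"claw":[0,0,0,0,0]}' >/dev/null
python3 -m handwheel '{"linear":[[0.47,-0.8,0],[0.47,-0.8,0],[0.47,-0.8,0],[0.47,-0.8,0],[0.47,-0.8,0]],"delta_rot":[[0,0,0],[0,0,0],[0,0,0],[0,0,0],[0,0,0]],"claw":[0,0,0,0,0]}' >/dev/null
python3 -m handwheel '{"linear":[[0.47,-0.8,0.8],[0,0,1],[0,0,1],[0,0,1],[0,0,1]],"delta_rot":[[0,0,-0.017],[0,0,0],[0,0,0],[0,0,0],[0,0,0]],"claw":[0,0,0,0,0]}' >/dev/null
python3 -m handwheel '{"linear":[[0,0,0],[0,0,0]],"delta_rot":[[0,0,0],[0,0,0]],"claw":[0,0]}' >/dev/null
python3 - <<'E'
from h import *
to([.4465,.1215,.09],.55)
c0=np.array([.516,.159])
d=cam('wrist'); print(d['position'],rot(d['attitude'])[:,2])
K=np.array([[d['fx'],0,d['cx']],[0,d['fy'],d['cy']],[0,0,1]]); w=rot(d['attitude']);o=[]
for z in(.03,.028):
    ii,jj=np.meshgrid((np.arange(390)-195)/5000.,(np.arange(390)-195)/5000.,indexing='ij')
    if z==.028: ii,jj=ii-.03,jj-.02
    W=np.stack([c0[0]-ii,c0[1]-jj,0*ii+z],-1).reshape(-1,3)
    pp=cv2.projectPoints(W,cv2.Rodrigues(w.T)[0],-w.T@np.array(d['position']),K,np.array([d['k1'],0,0,0,0.]))[0].reshape(390,390,2).astype(np.float32)
    o.append(cv2.remap(d['img'],pp[...,0],pp[...,1],cv2.INTER_CUBIC))
cv2.imwrite('pics/k1.png',np.hstack(o)[:,:,::-1])
E
```

```text
t 18.0 pos [0.4454 0.1218 0.0953] yaw 0.552 tilt [-4.e-03  2.e-04 -1.e+00] lin units [0.03 0.03 0.18] j6 1.027
rotz units cw+ 0.0006
[0.5130847  0.16362959 0.24073944] [-0.25922856 -0.15577683 -0.95317057]
```

View pics/k1.png

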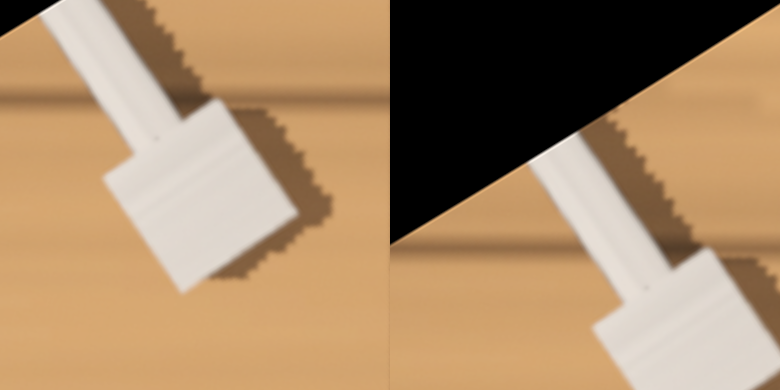

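The top-down view at 5 px/mm shows the hub corners at (103,179), (219,98), (299,213) and (183,293). The sides are 28.3 mm, as they should be, the centre is (0.5158, 0.1578) and the yaw is 0.610 rad. The camera read the mill axis about (0.8, 2) mm off where the grip found it, so I'm applying that correction and grasping at (0.515, 0.156).

```bash
python3 -c "
from h import *
to([.515,.1558,.005],.61)"
```

```text
t 18.05 pos [0.447  0.1216 0.097 ] yaw 0.5519 tilt [-1.e-04  2.e-04 -1.e+00] lin units [2.53 0.22 3.07] j6 1.027
rotz units cw+ -0.0185
```

```bash

python3 -m handwheel '{"linear":[[0.84,0.07,0],[0.84,0.07,0],[0.85,0.08,0],[0,0,0],[0,0,0]],"delta_rot":[[0,0,0],[0,0,0],[0,0,0],[0,0,-0.0185],[0,0,0]],"claw":[0,0,0,0,0]}' >/dev/null
python3 -c "
from h import *
to([.515,.1558,.005],.61)"
```

```text
t 18.47 pos [0.5176 0.156  0.0992] yaw 0.6121 tilt [ 5.1e-03  5.0e-04 -1.0e+00] lin units [-0.09 -0.05  3.14] j6 1.032
rotz units cw+ 0.0007
```

```bash

python3 -m handwheel '{"linear":[[-0.05,0,0.7],[0,0,0.7],[0,0,0.7],[0,0,0.5],[0,0,0]],"delta_rot":[[0,0,0],[0,0,0],[0,0,0],[0,0,0],[0,0,0]],"claw":[0,0,0,0,0]}' >/dev/null
python3 -m handwheel '{"linear":[[0,0,0],[0,0,0]],"delta_rot":[[0,0,0],[0,0,0]],"claw":[0,0]}' >/dev/null
python3 -c "
from h import *
to([.515,.1558,.005],.61)"
```

```text
t 19.05 pos [0.5146 0.1544 0.0202] yaw 0.6087 tilt [ 2.6e-03  2.0e-04 -1.0e+00] lin units [ 0.04 -0.03  0.51] j6 1.033
rotz units cw+ -0.0004
```

```bash

python3 -m handwheel '{"linear":[[0.04,-0.03,0.25],[0,0,0.22],[0,0,0],[0,0,0]],"delta_rot":[[0,0,0],[0,0,0],[0,0,0],[0,0,0]],"claw":[0,0,0,0]}' >/dev/null
python3 -c "
from h import *
to([.515,.1558,.005],.61)"; python3 q.py
python3 -m handwheel '{"linear":[[0,0,0],[0,0,0],[0,0,0],[0,0,0],[0,0,0]],"delta_rot":[[0,0,0],[0,0,0],[0,0,0],[0,0,0],[0,0,0]],"claw":[1,1,1,1,1]}' >/dev/null;python3 q.py
python3 -m handwheel '{"linear":[[0,0,0],[0,0,0],[0,0,0],[0,0,0],[0,0,0]],"delta_rot":[[0,0,0],[0,0,0],[0,0,0],[0,0,0],[0,0,0]],"claw":[1,1,1,1,1]}' >/dev/null;python3 q.py
```

```text
t 19.38 pos [0.5134 0.1558 0.004 ] yaw 0.6093 tilt [-8.e-04 -1.e-04 -1.e+00] lin units [ 0.04  0.03 -0.03] j6 1.035
rotz units cw+ -0.0002
yaw 0.6093 Tq [-0.09   0.027 -0.003] F [-0.3 -0.1  0.9] gap 0.0883 ff 0.0 p [0.5134 0.1558 0.004 ] t 19.38
yaw 0.6094 Tq [ 0.033  0.002 -0.026] F [0.6 0.  0.3] gap 0.0568 ff 0.0 p [0.5139 0.1557 0.0044] t 19.8
yaw 0.6094 Tq [-0.066  0.008  0.04 ] F [ 0.4 -0.1  0.7] gap 0.0277 ff 30.0 p [0.5138 0.1557 0.0043] t 20.22
```

```bash

python3 -m handwheel '{"linear":[[0,0,-0.3],[0,0,-0.6],[0,0,-0.9],[0,0,-0.9],[0,0,-0.9]],"delta_rot":[[0,0,0],[0,0,0],[0,0,0],[0,0,0],[0,0,0]],"claw":[1,1,1,1,1]}' >/dev/null
python3 -m handwheel '{"linear":[[0,0,-0.9],[0,0,-0.9],[0,0,-0.9],[0,0,-0.9],[0,0,-0.3]],"delta_rot":[[0,0,0.02],[0,0,0.02],[0,0,0.0235],[0,0,0],[0,0,0]],"claw":[1,1,1,1,1]}' >/dev/null
python3 q.py; python3 -c "
from h import *
to([.5033,-.1489,.225],.41)"
```

```text
yaw 0.41 Tq [ 0.012 -0.049  0.021] F [ 0.6  0.7 -1. ] gap 0.0277 ff 30.0 p [0.5155 0.156  0.2342] t 21.05
t 21.05 pos [0.5155 0.156  0.2342] yaw 0.41 tilt [ 6.7e-03  5.0e-04 -1.0e+00] lin units [-4.43  9.16  0.3 ] j6 1.234
rotz units cw+ 0.0
```

```bash

python3 -m handwheel '{"linear":[[-0.2,0.42,0],[-0.4,0.84,0],[-0.4,0.84,0],[-0.4,0.84,0],[-0.4,0.84,0]],"delta_rot":[[0,0,0],[0,0,0],[0,0,0],[0,0,0],[0,0,0]],"claw":[1,1,1,1,1]}' >/dev/null
python3 -m handwheel '{"linear":[[-0.4,0.84,0],[-0.4,0.84,0],[-0.4,0.84,0],[-0.4,0.84,0],[-0.4,0.84,0]],"delta_rot":[[0,0,0],[0,0,0],[0,0,0],[0,0,0],[0,0,0]],"claw":[1,1,1,1,1]}' >/dev/null
python3 -m handwheel '{"linear":[[-0.4,0.84,0],[-0.2,0.34,0],[0,0,0],[0,0,0],[0,0,0]],"delta_rot":[[0,0,0],[0,0,0],[0,0,0],[0,0,0],[0,0,0]],"claw":[1,1,1,1,1]}' >/dev/null
python3 -m handwheel '{"linear":[[0,0,0],[0,0,0],[0,0,0]],"delta_rot":[[0,0,0],[0,0,0],[0,0,0]],"claw":[1,1,1]}' >/dev/null
python3 q.py; python3 -c "
from h import *
to([.5033,-.1489,.225],.41)"
```

```text
yaw 0.4114 Tq [-0.02   0.011  0.029] F [ 0.4 -0.2 -3.2] gap 0.028 ff 30.0 p [ 0.5023 -0.1479  0.2293] t 22.55
t 22.55 pos [ 0.5023 -0.1479  0.2293] yaw 0.4114 tilt [ 0.e+00  1.e-04 -1.e+00] lin units [0.02 0.04 0.14] j6 0.646
rotz units cw+ 0.0004
```

```bash

python3 -m handwheel '{"linear":[[0.02,0.04,0.4],[0,0,0.47],[0,0,0],[0,0,0],[0,0,0]],"delta_rot":[[0,0,0],[0,0,0],[0,0,0],[0,0,0],[0,0,0]],"claw":[1,1,1,1,1]}' >/dev/null
python3 q.py; python3 -c "
from h import *
to([.5033,-.1489,.19],.41)"
```

```text
yaw 0.4101 Tq [-0.01   0.014  0.006] F [-0.1  0.1 -1.2] gap 0.0279 ff 30.0 p [ 0.5034 -0.1497  0.2032] t 22.97
t 22.97 pos [ 0.5034 -0.1497  0.2032] yaw 0.4101 tilt [-1.e-04  1.e-04 -1.e+00] lin units [ 0.01 -0.02  0.44] j6 0.645
rotz units cw+ 0.0
```

```bash

python3 -m handwheel '{"linear":[[0.01,-0.025,0.1],[0,0,0.1],[0,0,0]],"delta_rot":[[0,0,0],[0,0,0],[0,0,0]],"claw":[1,1,1]}' >/dev/null
python3 q.py
python3 -m handwheel '{"linear":[[0,0,0.05],[0,0,0.05]],"delta_rot":[[0,0,0],[0,0,0]],"claw":[1,1]}' >/dev/null
python3 q.py
```

```text
yaw 0.4099 Tq [-0.009 -0.008  0.019] F [ 0.2  0.5 -1.8] gap 0.028 ff 30.0 p [ 0.5031 -0.1489  0.1969] t 23.22
yaw 0.4098 Tq [-0.014  0.061  0.013] F [ 0.4 -0.1 -1.7] gap 0.0277 ff 30.0 p [ 0.5034 -0.1491  0.1943] t 23.38
```

```bash

python3 -m handwheel '{"linear":[[0,0,0.04],[0,0,0.04]],"delta_rot":[[0,0,0],[0,0,0]],"claw":[1,1]}' >/dev/null
python3 q.py
python3 -m handwheel '{"linear":[[0,0,0.04],[0,0,0.04]],"delta_rot":[[0,0,0],[0,0,0]],"claw":[1,1]}' >/dev/null
python3 q.py
```

```text
yaw 0.4098 Tq [-0.017  0.008 -0.002] F [-0.4 -0.2 -1.9] gap 0.0275 ff 30.0 p [ 0.5032 -0.149   0.1917] t 23.55
yaw 0.4098 Tq [ 0.002 -0.007  0.014] F [ 0.1 -0.2 -2.1] gap 0.0277 ff 30.0 p [ 0.5032 -0.149   0.1893] t 23.72
```

The socket is sliding over the shaft without touching it, so I'll keep lowering.

```bash

python3 -m handwheel '{"linear":[[0,0,0.06],[0,0,0.06],[0,0,0.06]],"delta_rot":[[0,0,0],[0,0,0],[0,0,0]],"claw":[1,1,1]}' >/dev/null
python3 q.py
python3 -m handwheel '{"linear":[[0,0,0.06],[0,0,0.04],[0,0,0]],"delta_rot":[[0,0,0],[0,0,0],[0,0,0]],"claw":[1,1,1]}' >/dev/null
python3 q.py
```

```text
yaw 0.4098 Tq [ 0.016 -0.083  0.041] F [-0.9 -0.5 -1.3] gap 0.0278 ff 30.0 p [ 0.5032 -0.149   0.1838] t 23.97
yaw 0.4098 Tq [-0.016 -0.015 -0.048] F [ 0.1  1.  -1.7] gap 0.0278 ff 30.0 p [ 0.503  -0.1489  0.1806] t 24.22
```

```bash

python3 -m handwheel '{"linear":[[0,0,0.025],[0,0,0.01]],"delta_rot":[[0,0,0],[0,0,0]],"claw":[1,1]}' >/dev/null
python3 q.py
python3 -m handwheel '{"linear":[[0,0,0.015],[0,0,0]],"delta_rot":[[0,0,0],[0,0,0]],"claw":[1,1]}' >/dev/null
python3 q.py
```

```text
yaw 0.4099 Tq [-0.031 -0.026  0.008] F [ 0.2 -0.5 -0.9] gap 0.0279 ff 30.0 p [ 0.5033 -0.149   0.1799] t 24.38
yaw 0.4099 Tq [ 0.009 -0.018  0.026] F [-0.1 -1.1 -2.7] gap 0.0275 ff 30.0 p [ 0.5032 -0.1489  0.1795] t 24.55
```

```bash

python3 -m handwheel '{"linear":[[0,0,0.03],[0,0,0]],"delta_rot":[[0,0,0],[0,0,0]],"claw":[1,1]}' >/dev/null
python3 q.py
python3 -m handwheel '{"linear":[[0,0,0.02],[0,0,0]],"delta_rot":[[0,0,0],[0,0,0]],"claw":[1,1]}' >/dev/null
python3 q.py
```

```text
yaw 0.41 Tq [ 0.105  0.401 -0.005] F [-3.   1.6  4.5] gap 0.0276 ff 30.0 p [ 0.5033 -0.149   0.1793] t 24.72
yaw 0.41 Tq [ 0.269  0.651 -0.03 ] F [-4.5  1.5  9. ] gap 0.0275 ff 30.0 p [ 0.5034 -0.149   0.1792] t 24.88
```

```bash

python3 -m handwheel '{"linear":[[0,0,-0.03],[0,0,0],[0,0,0],[0,0,0],[0,0,0]],"delta_rot":[[0,0,0],[0,0,0],[0,0,0],[0,0,0],[0,0,0]],"claw":[0.9,0,0,0,0]}' >/dev/null;python3 q.py
python3 -m handwheel '{"linear":[[0,0,0],[0,0,-0.3],[0,0,-0.6],[0,0,-0.9],[0,0,-0.9]],"delta_rot":[[0,0,0],[0,0,0],[0,0,0],[0,0,0],[0,0,0]],"claw":[0,0,0,0,0]}' >/dev/null;python3 q.py
python3 -m handwheel '{"linear":[[-0.8,0,-0.5],[-0.8,0,-0.2],[-0.8,0,0],[-0.4,0,0],[0,0,0]],"delta_rot":[[0,0,0],[0,0,0],[0,0,0],[0,0,0],[0,0,0]],"claw":[0,0,0,0,0]}' >/dev/null;python3 q.py
python3 - <<'E'
from h import *
w=cam('wrist'); s=cam('scene'); u,v=proj(s,[.504,-.148,.17]).astype(int)
a=cv2.resize(s['img'][v-45:v+35,u-50:u+50],(390,312),interpolation=cv2.INTER_CUBIC); b=cv2.resize(w['img'],(400,250)); b=cv2.copyMakeBorder(b,0,62,0,0,cv2.BORDER_CONSTANT)
cv2.imwrite('pics/end.png',np.hstack([a,b])[:,:,::-1])
E
```

```text
yaw 0.4098 Tq [-0.043  0.013  0.08 ] F [-0.1  0.6  0.2] gap 0.0523 ff 0.0 p [ 0.5032 -0.149   0.1787] t 25.3
yaw 0.4098 Tq [-0.027 -0.073 -0.049] F [ 0.8 -0.4 -0.7] gap 0.0857 ff 0.0 p [ 0.5027 -0.1487  0.2607] t 25.72
yaw 0.4078 Tq [-0.047 -0.018  0.007] F [ 0.2 -0.1 -0.3] gap 0.088 ff 0.0 p [ 0.4249 -0.1831  0.2814] t 26.13
```

View pics/end.png

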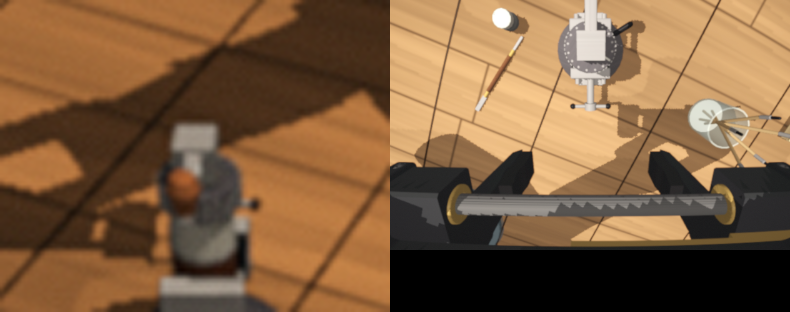

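The crank hub sits level on the boss at about (195,138) in the left view, with the arm and knob over the ring. The gripper is clear and everything else is where it was.

```bash
python3 -c "
from rig import ctrl; print(ctrl.finish_job())"
```

```text
the job is handed in; nothing more can be done
None
```

I turned the ring clockwise until the burrs touched (about 0.6 N m at most) and backed it off three clicks, then set the crank fully home on the shaft, released it and handed the job in at about 26 s.

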